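# Slide a clutch plate under the probe head

## Robot

A 6-joint arm with a two-finger parallel gripper is mounted at the origin on the work surface. World frame = base frame: x ahead of the robot, y to its left, z up, the work surface at z = 0. Lengths are in mm, angles in rad, forces in N, time in s.
With the tool pointing down it reaches from about 350 to 975 mm from the base axis. Payload 7.1 kg.
Tool frame: the origin (TCP) lies at the very end of the fingers, on their centre line; the grasp point (between the pads) lies 19 mm behind it (ctrl.grip_point_offset is the distance from the TCP to the grasp point, in mm); z points along the fingers, y is the direction in which the jaws open and shut (so a half turn about z gives the same grasp; the last joint's range is limited). The gripper opens to 88 mm and grips with 3 to 60 N. Pads are 20 mm wide; open, the fingers measure 115 mm over their backs; the gripper's body (75 mm by 178 mm) begins 61 mm behind the grasp point.
Start: joints at [1.21, 0.423, 1.63, -0, 1.089, -0.019], TCP at [209.458, 588.84, 222.675] pointing down, gripper open.
Joint ranges: [-3, 3], [-0.9, 2.11], [0.09, 2.58], [-1.31, 4.45], [0.11, 2.69], [-2.54, 2.54]. Speed limits (rad/s): [2.39, 2.39, 3.01, 3.14, 3.14, 3.14].

## Interface

Orientations are given as a rotation vector (axis times angle).
In Python, from workcell import ctrl gives the robot as it stands.
- The arm moves only by the tool move_arm, never from a script. Its argument "increments" is one flat list of numbers, 5 for each row, row after row: the closure in counts, from 0 (fully open) to 255 (shut), then the shift along the tool's x, y, z in mm, then the turn about the tool's z in degrees. In form: [grip, dx, dy, dz, yaw, grip, dx, dy, dz, yaw, ...]. A call has 1 to 12 rows; each row is the pose to reach, as a shift and turn from the pose measured when the call began, along the tool's axes at that moment; what a row does not reach only later rows make up. A row lasts 1/8 s, in which the tool goes at most 62.5 mm and 10.7 degrees, less where a joint would pass 70% of its speed; a pose out of reach is approached as far as the arm can. A call with a gripper value outside its range is refused whole. The fingers move at their own pace and stop on an object; the grip force is fixed at half the most. Time passes only in rows, so rows that repeat a pose let the fingers close. It gives the time, the measured TCP pose, the force and the opening at its end, in the units of the state.
- ctrl.get_obs(): the state, without advancing time (a new reading comes with each control period).
- ctrl.get_image(name): name is "scene" or "side" or "wrist"; returns a dict with "frame" (400x640x3 uint8, red, green, blue), "vertical_fov" (degrees; the focal length in pixels is half the picture's height over the tangent of half this angle, whatever the lens; pixels are square), "cx", "cy" (the principal point, pixels), "pose" (4x4, takes a point from camera to world coordinates); the wrist camera has in their place "mount" (4x4, takes a point from camera to tool coordinates, whose origin is the TCP and whose axes are the flange's). Camera axes: x right, y down, z forward; pixel columns grow to the right and rows downward; lengths in mm; the calibration is good to about 2 mm. A picture is of the moment at which its call begins: read the wrist's pose just before it. There is no depth.
- ctrl.close_job(): hands the job in, once; it reports no verdict.
The state is a dict: "t": time; "qpos": joint angles; "qvel": joint speeds; "joint_torque": joint torques, N m; "ee_pos": TCP position; "orientation": TCP orientation; "ft_force": force on the tool from outside, world axes, zero at the start; "moment": the same for the moment, N m; "width": finger opening in mm.
Only numpy, scipy, OpenCV 4.12 (cv2) and the standard library are available. Lean on these libraries where they do the work, as an engineer would, in place of code of your own. Each camera call takes 0.05 s, during which the arm holds its last target.

## Task

Take the plain, large steel clutch ring (the one without teeth) and slide it flat along the bench gauge's base, from its open front in under the low probe head, without bumping the head. Push it home by feel until it bears on the V stop hidden underneath and has just shifted that stop, by a few millimetres (1 to 6), then let go and leave it lying flat and centred there. Leave the other two clutch rings and the hub where they are.

Things in the scene. Friction and masses are not known exactly. Their poses are not given: they have to be found in the camera images.
- plate: The plain flat steel ring to be gauged: outside diameter 96 mm, bore 60 mm, 6 mm thick, about 0.2 kg, no teeth, lying flat on the bench. Origin: centre of its underside; z is its axis. The rim band is 18 mm wide and can be pinched from above with one finger in the bore. It slides on the gauge's base with 1 to 2 N. At the stop its near edge is still 12 to 36 mm outside the head.
- gauge: The bench gauge, fixed: a flat dark base 280 x 150 mm, 25 mm high, column and readout (125 mm high) at its rear. Origin: underside of the base, below the probe head's front edge, mid-width; x points from the open front to the rear (the way to slide in), y left, z up. Base: x = -130 to 150 mm; open from above up to x = 0, under the head from 0 to 110 mm, then the column.
- probe: The delicate probe head of the gauge, a grey block 110 (x) x 120 (y) x 34 mm out over the base, axes as the gauge. Its underside is 9 mm above the base (34 mm above the bench), so the ring has 3 mm to spare; its top is 68 mm above the bench (a round cap to 74 mm). Origin: lower front edge, mid-width. It must not be hit with more than 12 N.
- stop (a joint): How far (m) the V stop (two low pins hidden under the probe head, which centre the ring on the gauge's y = 0) has been pushed rearwards from its setting: 0 at the start, at most 0.016. The setting varies and cannot be read: it meets the ring when the ring's centre is 12 to 36 mm past the head's front edge. Held by friction only: it shifts under about 9 N and stays where left (no spring).
- toothed: Bystander: a steel clutch ring of about the same size, but with eight square teeth around it (116 mm over the teeth, 6 mm thick). Origin: centre of its underside.
- smallring: Bystander: a smaller plain steel ring, outside diameter 72 mm, bore 44 mm, 6 mm thick. Origin: centre of its underside.
- hub: Bystander: an aluminium flanged hub, 72 mm across, 26 mm high. Origin: centre of its underside.

How it is judged (in metres and radians):
On the way:
1. the ring lies on the gauge's base, flat, its leading edge under the probe head, the stop not yet touched (x of plate in the frame of gauge between -0.046 and 0.036 m and z of plate in the frame of gauge between 0.022 and 0.0285 m and angle between plate's own z axis and vertical below 0.06 rad and value of joint stop below 0.001 m), for 0.1 s.
At the end, for the whole second after the job is handed in: The ring lies flat on the gauge's base (within 2 mm in height and 0.04 rad), under the probe head with its centre 10 to 44 mm past the head's front edge and within 5 mm of the gauge's mid-line, at rest and released; the hidden stop has been shifted by 1 to 6 mm (value of joint stop between 0.001 and 0.006 m and x of plate in the frame of gauge between 0.01 and 0.044 m and y of plate in the frame of gauge between -0.005 and 0.005 m and z of plate in the frame of gauge between 0.023 and 0.027 m and angle between plate's own z axis and vertical below 0.04 rad and linear speed of plate below 0.01 m/s); the robot touches nothing.
It fails at once if the probe head is hit with more than 12 N (contact force between probe and anything else above 12 N).
It fails at once if the other clutch rings or the hub are moved by more than 25 mm (distance of any of toothed, smallring, hub from where it was at the start of the episode above 0.025 m).
It also fails if it takes over 62 s, if anything falls off the work surface, if the arm or the gripper's body presses on something with over 40 N, if the wrist force passes 120 N, or if a joint passes its speed limit or range.

## Working session

There is one attempt and no reset: what is moved stays moved. The work goes in short steps, Python scripts to look and compute and a tool call to move; the robot and the scene stay as the last step left them, time stands still between calls to the robot, and variables do not carry over. Pictures are saved under pics/ and viewed, and the job is handed in when it is done.

Besides the shell and the picture viewer there is one more tool, called after "Request:" by a JSON object that holds its "api" and its "payload". move_arm: Moves the arm, as the interface text tells. Its arguments: {"type":"object","properties":{"increments":{"type":"array","items":{"type":"number"}}},"required":["increments"]}

```bash
ls; mkdir -p pics; python3 - <<'E'
from workcell import ctrl
import cv2,numpy as np
o=ctrl.get_obs()
for k,v in o.items(): print(k,np.round(v,4))
for n in ["scene","side","wrist"]:
    d=ctrl.get_image(n)
    cv2.imwrite(f"pics/{n}0.png",d["frame"][:,:,::-1])
    print(n,d["vertical_fov"],d["cx"],d["cy"]);print(np.round(d.get("pose",d.get("mount")),4).tolist(), [k for k in d if k!="frame"])
E
```

```text
pics
t 0.0
qpos [ 1.21    0.4238  1.6307 -0.      1.0886 -0.019 ]
qvel [-0.0021 -0.0003 -0.0008  0.002   0.0004  0.0002]
joint_torque [ 2.00000e-03 -5.44623e+01 -2.73670e+01  6.47000e-02  2.27000e-02
 -1.00000e-04]
ee_pos [209.2711 588.3227 221.9017]
orientation [-5.3420e-01 -3.0955e+00  2.4000e-03]
ft_force [ 0.2867  0.2586 -0.7236]
moment [-0.019   0.0024  0.0342]
width 88.1691
scene 56.45073046744236 320.12536598097535 196.02558043089945
[[0.7754, 0.37, -0.5118, 908.9509], [0.6315, -0.4525, 0.6296, -586.6388], [0.0014, -0.8114, -0.5845, 503.493], [0.0, 0.0, 0.0, 1.0]] ['vertical_fov', 'cx', 'cy', 'pose']
side 48.22734548272869 324.07991851836726 194.88526471991605
[[0.9204, -0.2979, 0.2534, 297.8714], [-0.391, -0.6965, 0.6017, -614.5476], [-0.0027, -0.6529, -0.7575, 712.5129], [0.0, 0.0, 0.0, 1.0]] ['vertical_fov', 'cx', 'cy', 'pose']
wrist 67.30403926989281 319.8498106808161 199.69959262844307
[[0.0007, -0.9564, -0.2919, 80.8224], [1.0, 0.0007, 0.0, -0.741], [0.0002, -0.2919, 0.9564, -160.9408], [0.0, 0.0, 0.0, 1.0]] ['vertical_fov', 'cx', 'cy', 'mount']
```

View pics/scene0.png

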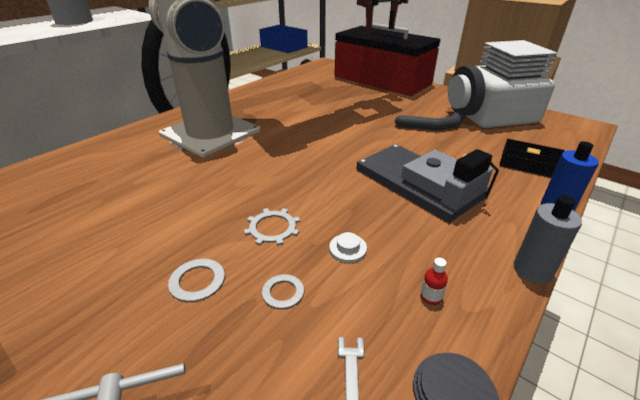

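View pics/side0.png

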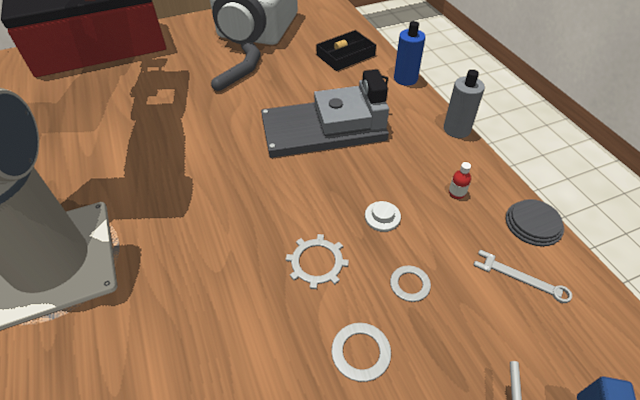

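View pics/wrist0.png

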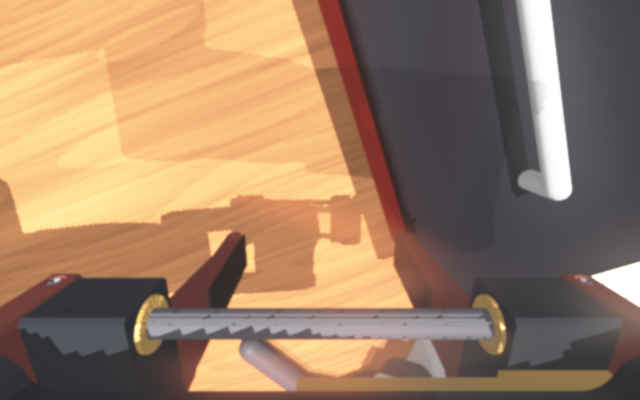

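The scene view shows the large plain ring at (196,279) and the gauge at about (430,178). In the side view they are at (361,351) and (327,124). I'll measure both more finely.

```bash
cat > h.py <<'E'
import numpy as np,cv2
from scipy.spatial.transform import Rotation as R
from workcell import ctrl
def K(d):
    f=d["frame"].shape[0]/2/np.tan(np.radians(d["vertical_fov"]/2)); return f,d["cx"],d["cy"]
def campose(d,obs=None):
    if "pose" in d: return np.array(d["pose"])
    T=np.eye(4);T[:3,:3]=R.from_rotvec(obs["orientation"]).as_matrix();T[:3,3]=obs["ee_pos"]
    return T@np.array(d["mount"])
def ray(d,P,uv):
    f,cx,cy=K(d);v=np.array([(uv[0]-cx)/f,(uv[1]-cy)/f,1.]);v=P[:3,:3]@v
    return P[:3,3],v/np.linalg.norm(v)
def onz(d,P,uv,z):
    o,v=ray(d,P,uv);return o+v*(z-o[2])/v[2]
def proj(d,P,X):
    f,cx,cy=K(d);c=P[:3,:3].T@(np.asarray(X,float)-P[:3,3]);return np.array([f*c[0]/c[2]+cx,f*c[1]/c[2]+cy])
def tri(rs):
    A=np.zeros((3,3));b=np.zeros(3)
    for o,v in rs:
        M=np.eye(3)-np.outer(v,v);A+=M;b+=M@o
    x=np.linalg.solve(A,b);return x,[np.linalg.norm((np.eye(3)-np.outer(v,v))@(x-o)) for o,v in rs]
E
python3 - <<'E'
from h import *
for n,boxes in [("scene",{"ring":(150,245,110,65),"gauge":(345,120,170,110)}),("side",{"ring":(315,305,100,90),"gauge":(250,60,150,110)})]:
    im=cv2.imread(f"pics/{n}0.png")
    for k,(x,y,w,h) in boxes.items():
        s=5 if k=="gauge" else 6
        s=min(s,800//w,600//h)
        cv2.imwrite(f"pics/{n}_{k}.png",cv2.resize(im[y:y+h,x:x+w],None,fx=s,fy=s,interpolation=cv2.INTER_CUBIC));print(n,k,s)
E
```

```text
scene ring 6
scene gauge 4
side ring 6
side gauge 5
```

View pics/scene_gauge.png

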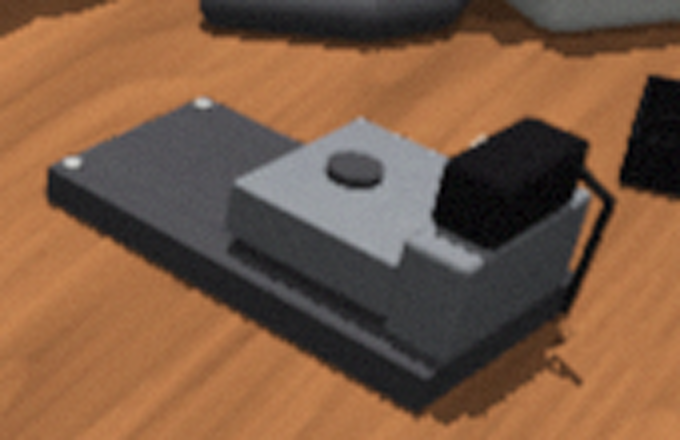

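View pics/side_gauge.png

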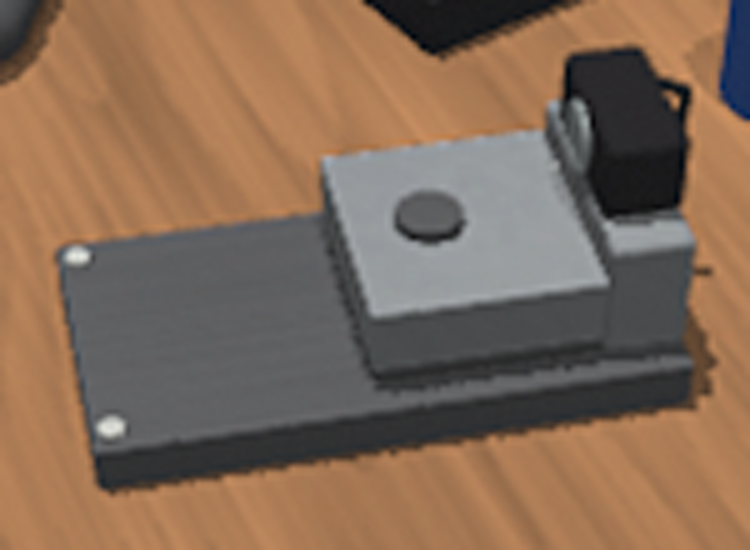

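View pics/side_ring.png

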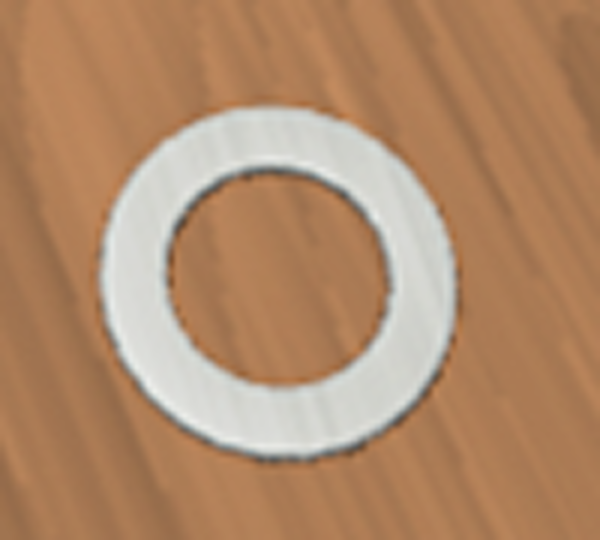

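```bash
python3 - <<'E'
from h import *
from scipy.optimize import least_squares
S=ctrl.get_image("scene");D=ctrl.get_image("side");PS,PD=campose(S),campose(D)
cv=lambda c,s,o:(np.array(c,float)+.5)/s-.5+np.array(o)
pts={"scrR":((72,162),(110,427)),"scrL":((203,103),(77,256)),"FR":((48,172),(95,453)),"RR":((425,378),(690,362)),"hFR":((235,184),(370,318)),"hFL":((362,118),(322,157)),"cap":((356,165),(429,212)),"hRR":((395,265),(607,285))}
Q={}
for k,(a,b) in pts.items():
    ua,ub=cv(a,4,(345,120)),cv(b,5,(250,60));Q[k]=(ua,ub)
    x,r=tri([ray(S,PS,ua),ray(D,PD,ub)]);print(k,np.round(x,1),np.round(r,1))
M={"FR":(-130,-75,25),"RR":(150,-75,25),"hFR":(0,-60,68),"hFL":(0,60,68),"hRR":(110,-60,68)}
def res(p,full=False):
    x,y,z,t=p;c,s=np.cos(t),np.sin(t);r=[]
    for k,m in M.items():
        X=(x+c*m[0]-s*m[1],y+s*m[0]+c*m[1],m[2]+z)
        r+=list(proj(S,PS,X)-Q[k][0])+list(proj(D,PD,X)-Q[k][1])
    return np.array(r)
f=least_squares(res,(600,100,0,0));print("gauge",np.round(f.x,4),"deg",np.degrees(f.x[3]));print(np.round(f.fun.reshape(-1,4),1))
# ring
for n,d,P,box in [("scene",S,PS,(150,245,110,65)),("side",D,PD,(315,305,100,90))]:
    x,y,w,h=box;im=d["frame"][y:y+h,x:x+w]
    hsv=cv2.cvtColor(im,cv2.COLOR_RGB2HSV);m=((hsv[...,1]<70)&(hsv[...,2]>110)).astype(np.uint8)*255
    cs,hi=cv2.findContours(m,cv2.RETR_CCOMP,cv2.CHAIN_APPROX_NONE)
    for c in cs:
        if len(c)>60:
            e=cv2.fitEllipse(c);u=(e[0][0]+x,e[0][1]+y)
            pr=[onz(d,P,(q[0][0]+x,q[0][1]+y),6) for q in c];pr=np.array(pr)
            A=np.c_[pr[:,:2],np.ones(len(pr))];so=np.linalg.lstsq(A,(pr[:,:2]**2).sum(1),rcond=None)[0];cc=so[:2]/2
            print(n,"circle c",np.round(cc,1),"r",round(np.sqrt(so[2]+cc@cc),1),"ell",np.round(u,1))
E
```

```text
scrR [477.1 113.5  26.9] [0.9 0.9]
scrL [501.3 235.2  26.7] [1. 1.]
FR [466.5 104.4  21.1] [0.4 0.4]
RR [738.4  51.3  24. ] [0. 0.]
hFR [596.7  96.   64.3] [1.2 1.2]
hFL [620.2 210.1  67. ] [0.9 0.9]
cap [646.3 143.4  73.9] [1. 1.]
hRR [702.7  72.8  66.5] [1.3 1.3]
gauge [ 6.073958e+02  1.536574e+02 -2.504400e+00 -1.938000e-01] deg -11.103918718020287
[[-0.1 -0.9 -0.6 -0.4]
 [ 0.7  0.9  0.6  0.3]
 [-0.8  0.1 -0.1 -0.5]
 [-0.4  0.3 -0.8 -0.3]
 [ 0.2  0.9  0.2 -0.6]]
scene circle c [ 460.7 -378.2] r 47.1 ell [195.8 279.4]
scene circle c [ 460.8 -378.1] r 30.4 ell [196.1 278.6]
side circle c [ 459.4 -379.9] r 47.2 ell [360.8 351.7]
side circle c [ 459.4 -379.8] r 30.1 ell [360.7 350.9]
```

```bash
cat >> h.py <<'E'
def delta(target,ang,obs=None):
    """world target mm, world angle (deg) of tool x -> dx,dy,dz,yaw in tool axes"""
    o=obs or ctrl.get_obs();M=R.from_rotvec(o["orientation"]).as_matrix()
    d=M.T@(np.array(target)-o["ee_pos"]);a=np.degrees(np.arctan2(M[1,0],M[0,0]))
    y=-((ang-a+180)%360-180);return np.round(np.r_[d,y],2),round(a,2)
E
python3 -c "
from h import *
print(delta((548.5,165.2,250),168.9))"
```

```text
(array([-461.44, -285.28,  -27.48,   -8.48]), np.float64(160.42))
```

Request:
{"api": "move_arm", "payload": {"increments": [0, -50, -30, -27, -2, 0, -100, -60, -27, -4, 0, -150, -92, -27, -6, 0, -200, -123, -27, -8.5, 0, -250, -154, -27, -8.5, 0, -300, -185, -27, -8.5, 0, -350, -216, -27, -8.5, 0, -400, -247, -27, -8.5, 0, -461, -285, -27, -8.5, 0, -461, -285, -27, -8.5, 0, -461, -285, -27, -8.5]}}

```text
t: 1.62
ee_pos: [548.0, 165.3, 249.2]
orientation: [-0.306, -3.126, 0.001]
ft_force: [-0.8, -0.1, -1.1]
width: 88.3
```

```bash
python3 - <<'E'
from h import *
import json
o=ctrl.get_obs();print(np.round(o["qpos"],2),o["qvel"],o["ee_pos"],o["t"])
d=ctrl.get_image("wrist");cv2.imwrite("pics/w1.png",d["frame"][:,:,::-1])
np.savez("w1.npz",P=campose(d,o))
E
```

```text
[ 0.27  0.32  1.72 -0.    1.1  -1.1 ] [ 0.0356659  -0.00948976  0.01285711  0.00356762  0.00174457  0.0045714 ] [548.02006609 165.30368034 249.22836993] 1.625
```

View pics/w1.png

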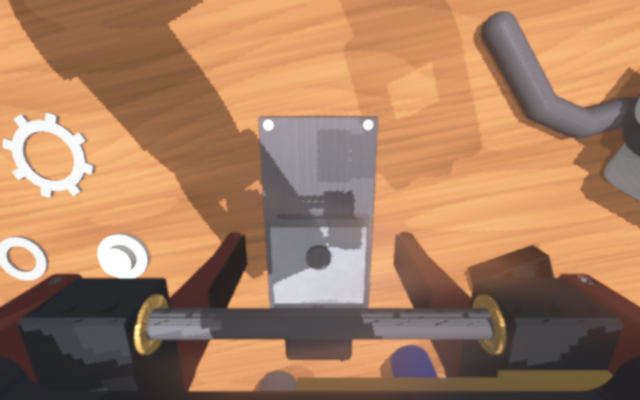

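The wrist view shows the gauge aligned with the image: front base corners (259,116) and (379,116), screws (268,125) and (368,125), and the head's top front edge near row 226. I'll zoom in for finer points.

```bash
python3 - <<'E'
import cv2
im=cv2.imread("pics/w1.png")[105:315,235:400]
cv2.imwrite("pics/w1z.png",cv2.resize(im[:105],None,fx=4.5,fy=4.5,interpolation=cv2.INTER_CUBIC))
cv2.imwrite("pics/w1y.png",cv2.resize(im[95:],None,fx=4.5,fy=4.5,interpolation=cv2.INTER_CUBIC))
E
```

```text
(no output)
```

View pics/w1z.png

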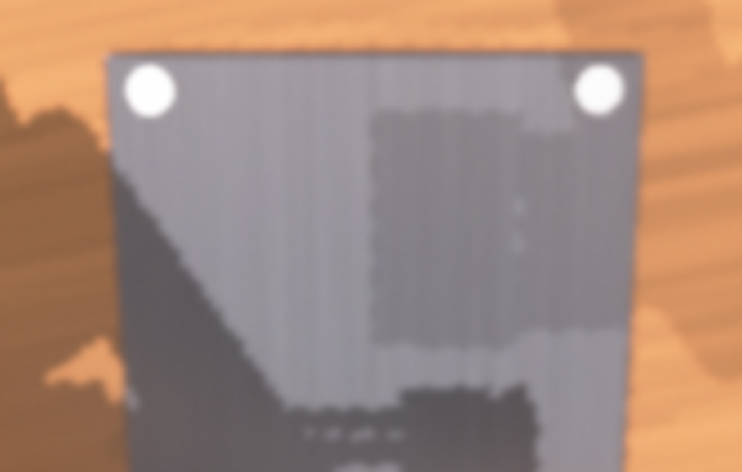

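View pics/w1y.png

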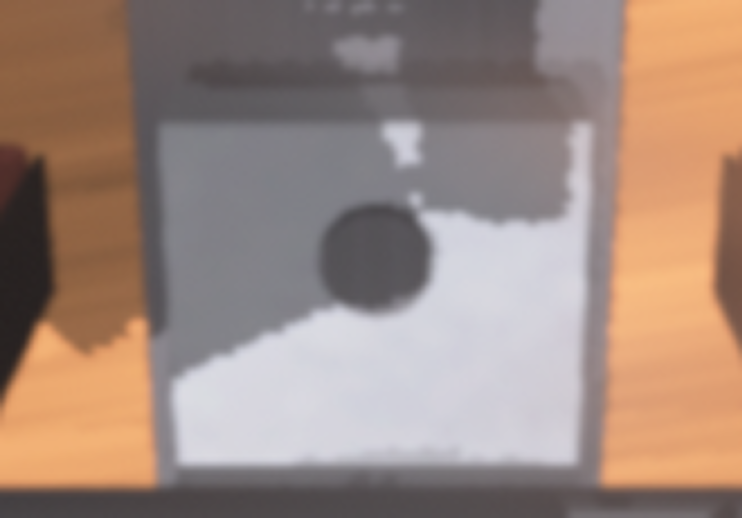

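```bash
python3 - <<'E'
from h import *
from scipy.optimize import least_squares
W=ctrl.get_image("wrist");P=np.load("w1.npz")["P"]
cv=lambda c,s,o:(np.array(c,float)+.5)/s-.5+np.array(o)
o1=(235,105);o2=(235,200)
Q=[((-130,-75,25),cv((108,56),4.5,o1)),((-130,75,25),cv((642,56),4.5,o1)),((0,-60,68),cv((158,122),4.5,o2)),((0,60,68),cv((592,122),4.5,o2)),((110,-60,68),cv((178,466),4.5,o2)),((110,60,68),cv((578,466),4.5,o2))]
def res(p):
    x,y,z,t=p;c,s=np.cos(t),np.sin(t);r=[]
    for m,q in Q: r+=list(proj(W,P,(x+c*m[0]-s*m[1],y+s*m[0]+c*m[1],m[2]+z))-q)
    return np.array(r)
f=least_squares(res,(607,153,0,-.19));print(np.round(f.x,2),np.degrees(f.x[3]));print(np.round(f.fun.reshape(-1,2),1))
f=least_squares(lambda p:res((p[0],p[1],0,p[2])),(607,153,-.19));print(np.round(f.x,2),np.degrees(f.x[2]))
g=delta((460,-379,150),168.9);print(g)
E
```

```text
[ 6.0623e+02  1.5080e+02 -4.5600e+00 -1.9000e-01] -11.004913112826802
[[-0.6  0.3]
 [ 0.6  0.1]
 [ 0.   0.2]
 [ 0.3  0. ]
 [-0.3 -0.3]
 [-0.1 -0.4]]
[ 6.0483e+02  1.5110e+02 -1.9000e-01] -11.004832099480442
(array([-1.8810e+01, -5.5213e+02,  9.9710e+01,  7.0000e-02]), np.float64(168.97))
```

Request:
{"api": "move_arm", "payload": {"increments": [0, -2, -55, 0, 0, 0, -4, -110, 0, 0, 0, -6, -165, 0, 0, 0, -8, -220, 20, 0, 0, -10, -275, 40, 0, 0, -12, -330, 60, 0, 0, -14, -385, 80, 0, 0, -16, -440, 100, 0, 0, -18, -495, 100, 0, 0, -19, -552, 100, 0, 0, -19, -552, 100, 0, 0, -19, -552, 100, 0]}}

```text
t: 3.22
ee_pos: [460.5, -377.3, 149.6]
orientation: [-0.3, -3.126, -0.0]
ft_force: [0.2, -0.1, 0.3]
width: 87.8
```

```bash
python3 - <<'E'
from h import *
o=ctrl.get_obs();print(np.round(o["qpos"],2),o["qvel"],o["ee_pos"],o["t"],o["ft_force"])
d=ctrl.get_image("wrist");cv2.imwrite("pics/w2.png",d["frame"][:,:,::-1])
P=campose(d,o);np.savez("w2.npz",P=P)
im=d["frame"];hsv=cv2.cvtColor(im,cv2.COLOR_RGB2HSV);m=((hsv[...,1]<50)&(hsv[...,2]>110)).astype(np.uint8)*255
cs,hi=cv2.findContours(m,cv2.RETR_CCOMP,cv2.CHAIN_APPROX_NONE)
for c in cs:
    if len(c)>120:
        pr=np.array([onz(d,P,q[0],6) for q in c])
        A=np.c_[pr[:,:2],np.ones(len(pr))];so=np.linalg.lstsq(A,(pr[:,:2]**2).sum(1),rcond=None)[0];cc=so[:2]/2
        r=np.sqrt(so[2]+cc@cc);print(len(c),"c",np.round(cc,1),"r",round(r,1),"rms",np.std(np.linalg.norm(pr[:,:2]-cc,axis=1)),np.round(cv2.fitEllipse(c)[0],1))
E
```

```text
[-0.71  0.47  1.75 -0.    0.92 -2.08] [ 0.01789621 -0.00599048  0.00973323 -0.00121246  0.00176397 -0.00194753] [ 460.47099579 -377.28033187  149.55706362] 3.225 [ 0.15447311 -0.12415667  0.31583504]
141 c [ 592.8 -309.3] r 27.3 rms 6.263966591648937 [395.2 287.5]
137 c [ 601.7 -147.6] r 25.0 rms 6.931895710748463 [541.7 267.2]
249 c [ 457.6 -379.1] r 46.6 rms 0.31411412099416713 [318.3 184.8]
159 c [ 457.8 -379. ] r 30.0 rms 0.2946816031956426 [318.4 186. ]
400 c [ 457.4 -194.2] r 51.9 rms 4.520179010437325 [498.1 150.2]
189 c [ 457.1 -195. ] r 33.7 rms 0.3691711310834137 [497.  151.6]
```

View pics/w2.png

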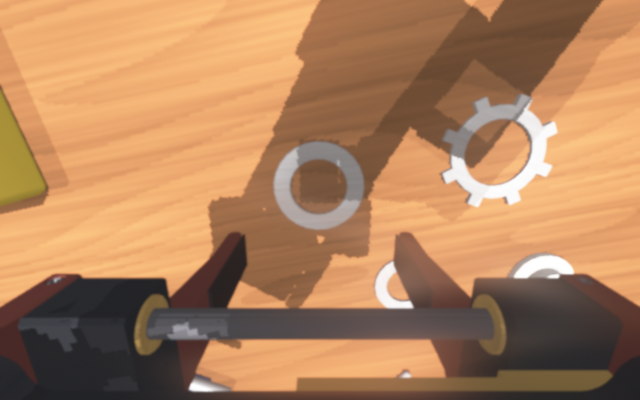

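```bash
python3 - <<'E'
from h import *
print(delta((451.2,-417.5,20),168.95))
E
```

```text
(array([ 1.2900e+00, -4.1630e+01,  1.2956e+02,  1.2000e-01]), np.float64(169.07))
```

Request:
{"api": "move_arm", "payload": {"increments": [120, 1.3, -41.6, 40, 0, 120, 1.3, -41.6, 80, 0, 120, 1.3, -41.6, 115, 0, 120, 1.3, -41.6, 129.5, 0, 120, 1.3, -41.6, 129.5, 0, 120, 1.3, -41.6, 129.5, 0]}}

```text
t: 4.03
ee_pos: [452.3, -417.7, 21.5]
orientation: [0.298, 3.127, -0.002]
ft_force: [0.7, -0.4, 0.6]
width: 46.5
```

```bash
python3 - <<'E'
from h import *
o=ctrl.get_obs();print(o["ee_pos"],o["width"],o["ft_force"])
d=ctrl.get_image("wrist");cv2.imwrite("pics/w3.png",d["frame"][:,:,::-1])
d=ctrl.get_image("side");cv2.imwrite("pics/s3.png",cv2.resize(d["frame"][250:400,280:460,::-1],None,fx=4,fy=4))
print(delta((451.2,-417.5,1.8),168.95))
E
```

```text
[ 452.30628414 -417.68130857   21.53336336] 46.47521834072431 [ 0.69134464 -0.36979156  0.60937042]
(array([ 1.03,  0.36, 19.87,  0.14]), np.float64(169.09))
```

View pics/w3.png

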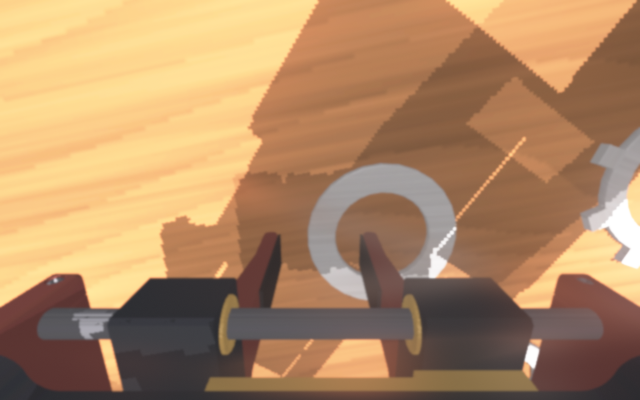

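View pics/s3.png

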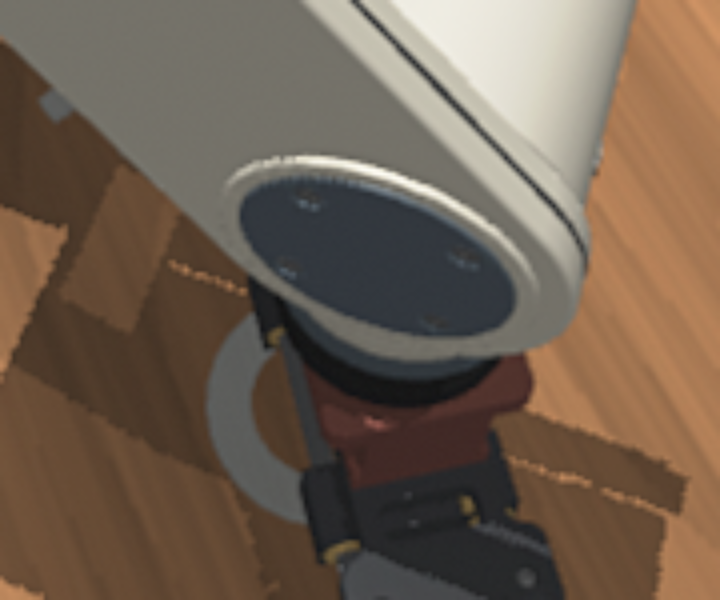

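The fingertips at (277,235) and (367,235) straddle the ring's left rim at about (322,238), with one over the bore. I'll go down and pinch.

Request:
{"api": "move_arm", "payload": {"increments": [120, 1, 0.4, 10, 0, 120, 1, 0.4, 19.8, 0, 120, 1, 0.4, 19.8, 0, 120, 1, 0.4, 19.8, 0, 255, 1, 0.4, 19.8, 0, 255, 1, 0.4, 19.8, 0, 255, 1, 0.4, 19.8, 0, 255, 1, 0.4, 19.8, 0, 255, 1, 0.4, 19.8, 0]}}

```text
t: 5.25
ee_pos: [451.2, -417.4, 1.9]
orientation: [0.298, 3.127, -0.002]
ft_force: [-0.3, -0.2, 0.1]
width: 17.1
```

Request:
{"api": "move_arm", "payload": {"increments": [255, 0, 0, -10, 0, 255, 0, 0, -30, 0, 255, 0, 0, -60, 0, 255, 0, 0, -100, 0, 255, 0, 0, -128, 0, 255, 0, 0, -128, 0, 255, 0, 0, -128, 0]}}

```text
t: 6.12
ee_pos: [450.7, -416.8, 129.6]
orientation: [-0.298, -3.127, 0.002]
ft_force: [-0.2, 0.8, -2.5]
width: 17.1
```

```bash
python3 - <<'E'
from h import *
o=ctrl.get_obs();print(o["ee_pos"],o["width"],o["ft_force"])
d=ctrl.get_image("wrist");cv2.imwrite("pics/w4.png",d["frame"][:,:,::-1])
d=ctrl.get_image("scene");cv2.imwrite("pics/s4.png",d["frame"][:,:,::-1])
E
```

```text
[ 450.74506974 -416.84178272  129.58654612] 17.10598516632928 [-0.20593484  0.82044075 -2.50150909]
```

View pics/w4.png

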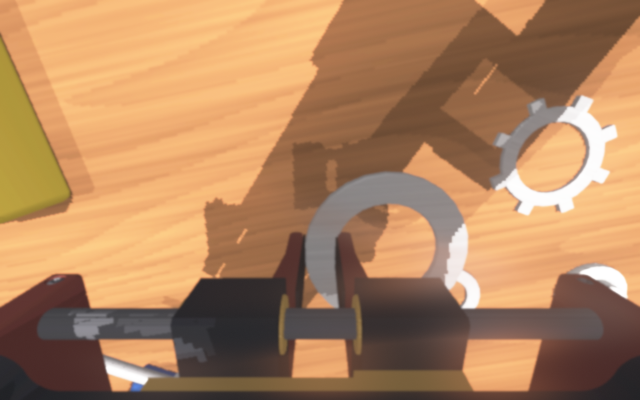

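View pics/s4.png

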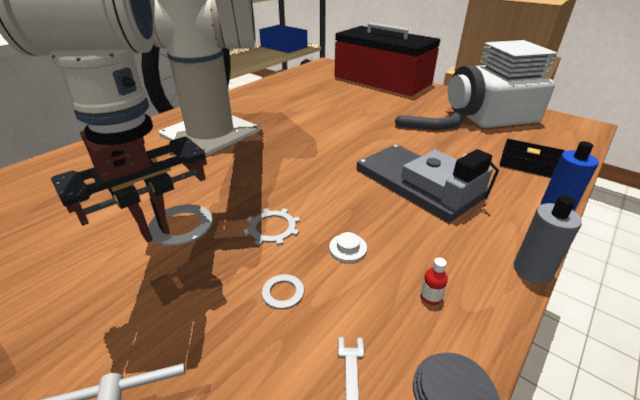

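```bash
python3 - <<'E'
from h import *
im=cv2.imread("pics/w4.png");d=ctrl.get_image("wrist");M=np.array(d["mount"])
hsv=cv2.cvtColor(im,cv2.COLOR_BGR2HSV);m=((hsv[...,1]<75)).astype(np.uint8)*255
m[:160]=0;m[:, :295]=0;m[:,475:]=0;m[285:]=0
m=cv2.morphologyEx(m,cv2.MORPH_OPEN,np.ones((3,3)))
cv2.imwrite("pics/m4.png",m)
# radial scan from approx centre
c0=np.array([387,248.]);inn=[];out=[]
for a in np.radians(np.arange(-175,-2,3)):
    line=[m[int(round(c0[1]+r*np.sin(a))),int(round(c0[0]+r*np.cos(a)))] for r in range(30,100)]
    on=np.where(np.array(line)>0)[0]
    if len(on)<8: continue
    i,o=on[0]+29.5,on[-1]+30.5
    inn.append(c0+i*np.array([np.cos(a),np.sin(a)]));out.append(c0+o*np.array([np.cos(a),np.sin(a)]))
inn=np.array(inn);out=np.array(out)
for name,pts in(("in",inn),("out",out)):
    keep=np.ones(len(pts),bool)
    pr=np.array([onz(d,M,p,-4.1) for p in pts])[:,:2]
    for _ in range(4):
        A=np.c_[pr[keep],np.ones(keep.sum())];so=np.linalg.lstsq(A,(pr[keep]**2).sum(1),rcond=None)[0];cc=so[:2]/2;r=np.sqrt(so[2]+cc@cc)
        e=np.abs(np.linalg.norm(pr-cc,axis=1)-r);keep=e<max(.6,2*np.median(e))
    print(name,np.round(cc,2),r,keep.sum(),len(pts),e[keep].mean())
E
```

```text
in [ 2.   37.29] 29.020666992297244 56 58 0.21326468079208194
out [ 1.84 36.7 ] 46.82309091493132 51 58 0.25886712772627635
```

View pics/m4.png

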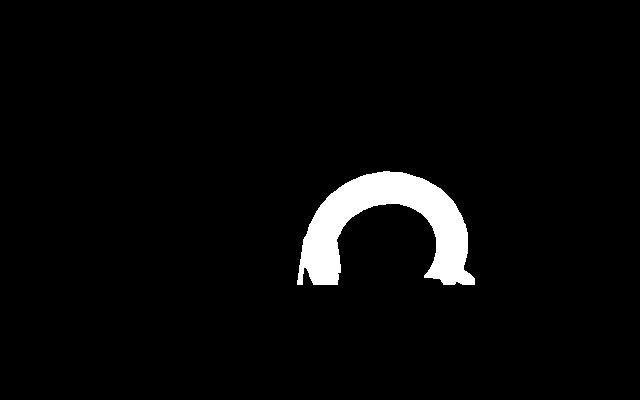

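```bash
cat >> h.py <<'E'
G=np.array([606.3,152.2]);YAW=-11.05
EX=np.array([np.cos(np.radians(YAW)),np.sin(np.radians(YAW))]);EY=np.array([-EX[1],EX[0]])
def gw(x,y): return G+EX*x+EY*y
def ginv(p): p=np.array(p)[:2]-G; return np.round([p@EX,p@EY],2)
E
python3 - <<'E'
from h import *
w=gw(-58.5,-38);print(w,delta((*w,100),168.95))
E
```

```text
[541.60128155 126.1169436 ] (array([1.3090e+01, 5.5014e+02, 2.8550e+01, 1.5000e-01]), np.float64(169.1))
```

Request:
{"api": "move_arm", "payload": {"increments": [255, 0.5, 20, 0, 0, 255, 2, 65, 0, 0, 255, 4, 120, 0, 0, 255, 5, 175, 0, 0, 255, 6, 230, 0, 0, 255, 7, 285, 0, 0, 255, 8, 340, 0, 0, 255, 9, 395, 0, 0, 255, 10, 450, 0, 0, 255, 12, 500, 0, 0, 255, 13, 535, 15, 0, 255, 13, 550, 28.5, 0]}}

```text
t: 7.78
ee_pos: [540.6, 128.4, 99.1]
orientation: [-0.294, -3.125, -0.0]
ft_force: [-0.6, -0.5, -1.9]
width: 17.0
```

Request:
{"api": "move_arm", "payload": {"increments": [255, 0, 0, 0, 0, 255, 0, 0, 0, 0]}}

```text
t: 8.02
ee_pos: [540.0, 127.7, 98.9]
orientation: [-0.294, -3.124, 0.001]
ft_force: [-0.5, -0.4, -2.1]
width: 17.5
```

```bash
python3 - <<'E'
from h import *
o=ctrl.get_obs();print(o["ee_pos"],o["width"],o["ft_force"],ginv(o["ee_pos"]))
d=ctrl.get_image("wrist");cv2.imwrite("pics/w5.png",d["frame"][:,:,::-1]);np.savez("w5.npz",P=campose(d,o))
d=ctrl.get_image("side");cv2.imwrite("pics/s5.png",cv2.resize(d["frame"][40:190,210:410,::-1],None,fx=4,fy=4))
w=gw(-58.5,-38);print(delta((*w,29),168.95))
E
```

```text
[539.97276572 127.70428759  98.87500548] 17.461047335874277 [-0.53446062 -0.41689847 -2.08330232] [-60.4  -36.75]
(array([-1.38, -1.07, 70.4 ,  0.23]), np.float64(169.18))
```

View pics/w5.png

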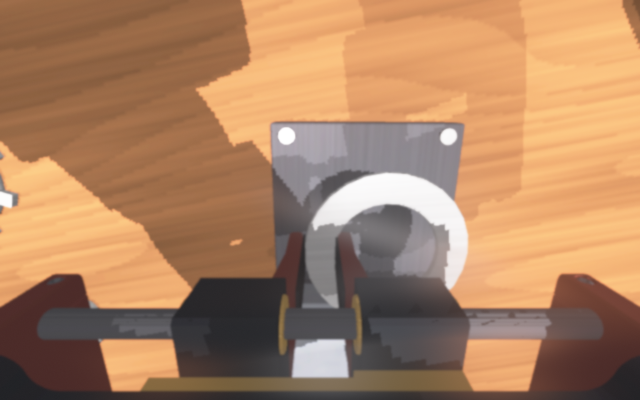

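View pics/s5.png

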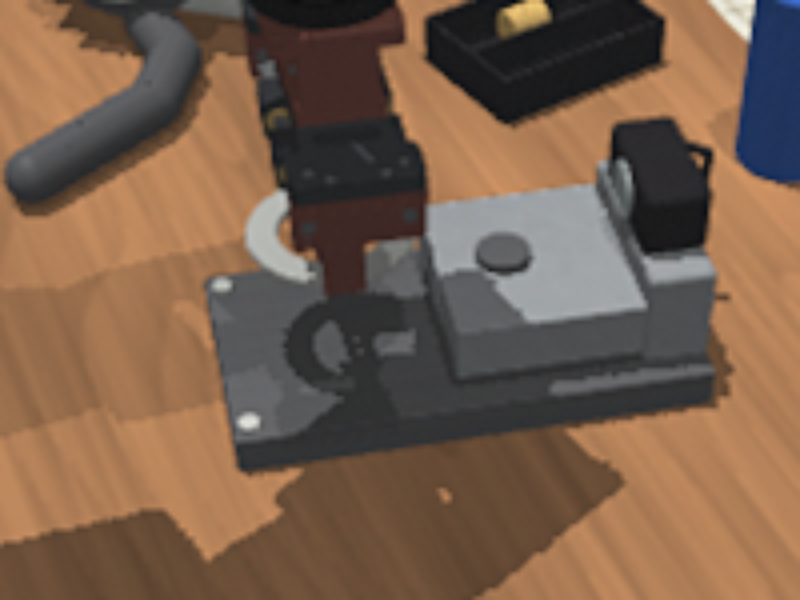

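The ring is held level over the base. The screws at (286,136) and (448,136) give me a second wrist view for measuring the base's height and mid-line.

```bash
python3 - <<'E'
from h import *
d=ctrl.get_image("wrist");P1=np.load("w1.npz")["P"];P5=np.load("w5.npz")["P"]
def scr(f,c,t=215):
    g=cv2.imread(f,0)[c[1]-14:c[1]+14,c[0]-14:c[0]+14];b=(g>t).astype(np.uint8)
    n,l,s,ce=cv2.connectedComponentsWithStats(b);i=1+np.argmax(s[1:,4]);return ce[i]+np.array(c)-14,s[i,4]
cv=lambda c,s,o:(np.array(c,float)+.5)/s-.5+np.array(o)
a=[scr("pics/w1.png",(268,125)),scr("pics/w1.png",(368,125))];b=[scr("pics/w5.png",(287,136)),scr("pics/w5.png",(449,136))];print(a,b)
for i in range(2):
    x,r=tri([ray(d,P1,a[i][0]),ray(d,P5,b[i][0])]);print(np.round(x,1),np.round(r,1),ginv(x))
    for P,u in((P1,a[i][0]),(P5,b[i][0])): print("  at z=26.5",ginv(onz(d,P,u,26.5)))
for u in((272,122.5),(463,122.5)): print("corner w5",ginv(onz(d,P5,u,25)))
E
```

```text
[(array([267.87234043, 124.77659574]), np.int32(94)), (array([367.63291139, 124.36708861]), np.int32(79))] [(array([286.02521008, 135.4789916 ]), np.int32(238)), (array([448.23232323, 136.22222222]), np.int32(198))]
[475.2 112.6  23.5] [0.2 0.2] [-121.02  -64.03]
  at z=26.5 [-121.04  -63.6 ]
  at z=26.5 [-121.41  -63.62]
[498.6 234.6  26.4] [0.1 0.1] [-121.45   60.21]
  at z=26.5 [-121.36   60.18]
  at z=26.5 [-121.57   60.17]
corner w5 [-130.89  -74.17]
corner w5 [-131.72   70.67]
```

Request:
{"api": "move_arm", "payload": {"increments": [255, -1.4, -1.8, 25, 0.2, 255, -1.4, -1.8, 50, 0.2, 255, -1.4, -1.8, 66, 0.2, 255, -1.4, -1.8, 69, 0.2, 255, -1.4, -1.8, 69, 0.2, 255, -1.4, -1.8, 69, 0.2]}}

```text
t: 8.93
ee_pos: [542.3, 125.5, 31.3]
orientation: [-0.302, -3.126, -0.001]
ft_force: [-0.8, -0.3, -1.6]
width: 17.5
```

```bash
python3 - <<'E'
from h import *
o=ctrl.get_obs();print(o["ee_pos"],o["width"],o["ft_force"],ginv(o["ee_pos"]),np.round(o["moment"],3))
d=ctrl.get_image("side");cv2.imwrite("pics/s6.png",cv2.resize(d["frame"][40:190,210:410,::-1],None,fx=4,fy=4))
E
```

```text
[542.32044968 125.53824148  31.33746477] 17.529480834197184 [-0.80056941 -0.34895963 -1.64687917] [-57.68 -38.43] [-0.054  0.075  0.018]
```

View pics/s6.png

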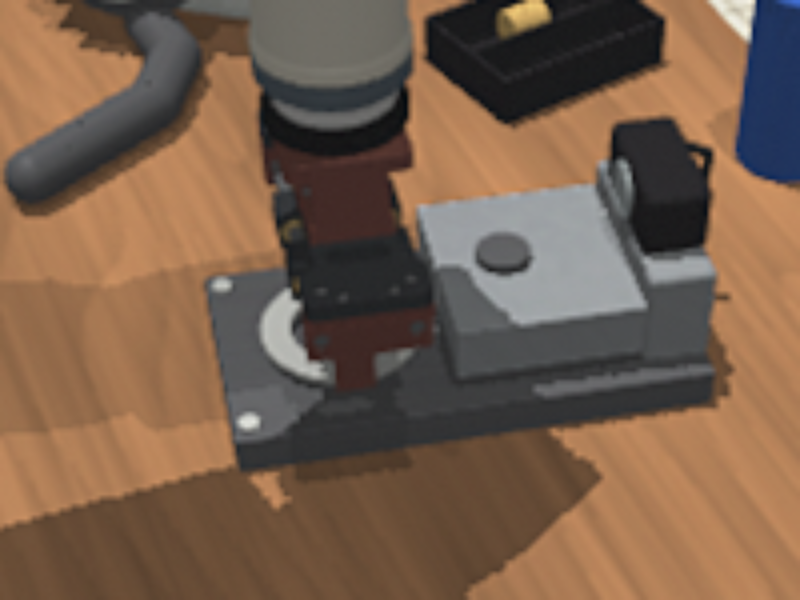

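Request:
{"api": "move_arm", "payload": {"increments": [255, 0, 0, 1.5, 0, 255, 0, 0, 3, 0, 255, 0, 0, 3, 0]}}

```text
t: 9.35
ee_pos: [542.2, 125.6, 28.3]
orientation: [-0.302, -3.126, -0.001]
ft_force: [-0.2, 0.7, -2.1]
width: 17.3
```

Request:
{"api": "move_arm", "payload": {"increments": [255, 0, 0, 1, 0, 255, 0, 0, 1, 0]}}

```text
t: 9.6
ee_pos: [542.2, 125.6, 27.2]
orientation: [-0.302, -3.126, -0.001]
ft_force: [-0.4, -0.3, -1.5]
width: 17.3
```

Request:
{"api": "move_arm", "payload": {"increments": [255, 0, 0, 1, 0, 255, 0, 0, 1, 0]}}

```text
t: 9.85
ee_pos: [542.3, 125.6, 26.9]
orientation: [-0.302, -3.126, -0.001]
ft_force: [-1.0, -0.9, 6.6]
width: 16.8
```

Contact came at TCP z ≈ 26.9, which matches a 25 mm base. I'll release and lift.

Request:
{"api": "move_arm", "payload": {"increments": [195, 0, 0, -0.3, 0, 150, 0, 0, -0.5, 0, 130, 0, 0, -0.5, 0, 130, 0, 0, -0.5, 0, 130, 0, 0, -20, 0, 130, 0, 0, -55, 0, 130, 0, 0, -75, 0, 130, 0, 0, -75, 0, 130, 0, 0, -75, 0]}}

```text
t: 10.98
ee_pos: [542.1, 125.5, 101.9]
orientation: [-0.302, -3.126, -0.001]
ft_force: [0.3, 0.1, -0.6]
width: 43.0
```

```bash
python3 - <<'E'
from h import *
o=ctrl.get_obs();print(o["ee_pos"],o["width"],o["ft_force"],ginv(o["ee_pos"]))
d=ctrl.get_image("wrist");P=campose(d,o);cv2.imwrite("pics/w7.png",d["frame"][:,:,::-1]);np.savez("w7.npz",P=P)
d=ctrl.get_image("side");cv2.imwrite("pics/s7.png",cv2.resize(d["frame"][40:190,210:410,::-1],None,fx=4,fy=4))
E
```

```text
[542.10231689 125.47031034 101.86429401] 43.037895604554194 [ 0.25615743  0.05947508 -0.58745412] [-57.88 -38.54]
```

View pics/w7.png

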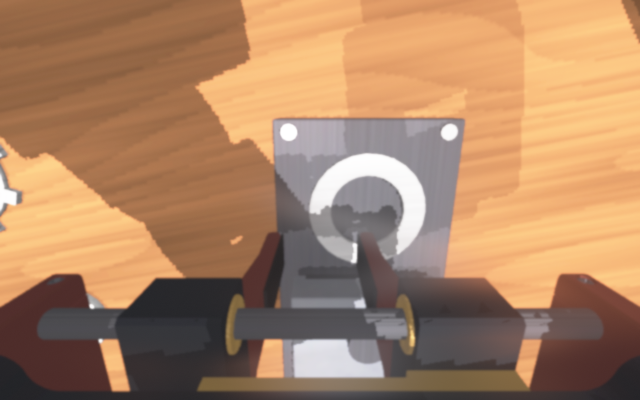

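View pics/s7.png

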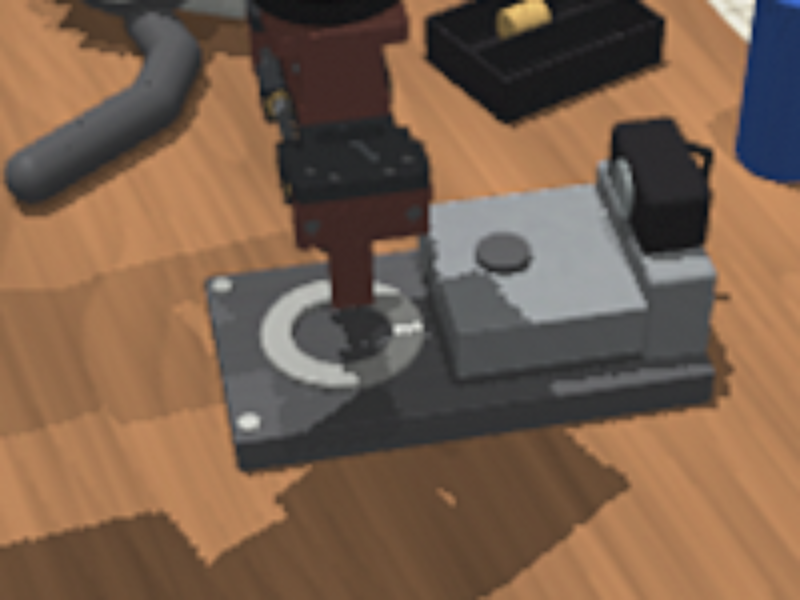

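```bash
python3 - <<'E'
from h import *
d=ctrl.get_image("wrist");P=np.load("w7.npz")["P"];im=cv2.imread("pics/w7.png")
g=im.min(2)
# outer ring edge points from rays upward/left/right on gradient
c0=np.array([367.5,210.]);pts=[]
gb=cv2.GaussianBlur(g,(3,3),0).astype(float)
for a in np.radians(np.r_[np.arange(-178,-2,4),np.arange(2,30,4)]):
    rr=np.arange(48,68,.25);xy=c0+np.outer(rr,[np.cos(a),np.sin(a)])
    v=cv2.remap(gb.astype(np.float32),xy[:,0].astype(np.float32)[None],xy[:,1].astype(np.float32)[None],cv2.INTER_LINEAR)[0]
    k=np.argmin(v[4:]-v[:-4]);pts.append(xy[k+2])
pr=np.array([onz(d,P,p,31) for p in pts])[:,:2];keep=np.ones(len(pr),bool)
for _ in range(5):
    A=np.c_[pr[keep],np.ones(keep.sum())];so=np.linalg.lstsq(A,(pr[keep]**2).sum(1),rcond=None)[0];cc=so[:2]/2;r=np.sqrt(so[2]+cc@cc)
    e=np.abs(np.linalg.norm(pr-cc,axis=1)-r);keep=e<max(.6,2*np.median(e))
print("ring",ginv(cc),r,keep.sum(),len(pr))
for c in((288,131),(449,131)):
    q=g[c[1]-13:c[1]+13,c[0]-13:c[0]+13]>200;yx=np.argwhere(q).mean(0);u=(yx[1]+c[0]-13,yx[0]+c[1]-13);print("scr",u,ginv(onz(d,P,u,26)))
for rows in (150,165):  # base side edges
    print([ (x,int(gb[rows,x])) for x in list(range(270,284,2))+list(range(454,468,2))])
E
```

```text
ring [-58.55  -0.68] 47.25301319408232 51 51
scr (np.float64(288.1111111111111), np.float64(131.6904761904762)) [-121.4  -63.7]
scr (np.float64(449.06976744186045), np.float64(131.70232558139534)) [-121.53   60.41]
[(270, 131), (272, 130), (274, 150), (276, 169), (278, 169), (280, 168), (282, 170), (454, 139), (456, 138), (458, 138), (460, 134), (462, 120), (464, 116), (466, 116)]
[(270, 82), (272, 88), (274, 114), (276, 139), (278, 143), (280, 142), (282, 142), (454, 138), (456, 137), (458, 134), (460, 120), (462, 117), (464, 116), (466, 115)]
```

```bash
python3 - <<'E'
from h import *
w=gw(-125,-1.3);print(w,delta((*w,26.8),168.95))
E
```

```text
[483.3682976  174.88229585] (array([6.652e+01, 3.746e+01, 7.435e+01, 2.000e-02]), np.float64(168.97))
```

Request:
{"api": "move_arm", "payload": {"increments": [168, 30, 17, 0, 0, 168, 66.5, 37.4, 0, 0, 168, 66.5, 37.4, 20, 0, 168, 66.5, 37.4, 50, 0, 168, 66.5, 37.4, 65, 0, 168, 66.5, 37.4, 72, 0, 168, 66.5, 37.4, 73, 0, 168, 66.5, 37.4, 73, 0]}}

```text
t: 12.12
ee_pos: [483.9, 174.9, 28.7]
orientation: [-0.302, -3.125, -0.001]
ft_force: [0.0, 0.6, 0.4]
width: 29.9
```

```bash
python3 - <<'E'
from h import *
o=ctrl.get_obs();print(o["ee_pos"],o["width"],o["ft_force"],ginv(o["ee_pos"]))
d=ctrl.get_image("wrist");cv2.imwrite("pics/w8.png",d["frame"][:,:,::-1])
d=ctrl.get_image("side");cv2.imwrite("pics/s8.png",cv2.resize(d["frame"][40:190,210:410,::-1],None,fx=4,fy=4))
w=gw(-125,-1.3);print(delta((*w,26.8),168.95))
E
```

```text
[483.89897053 174.90952923  28.68106876] 29.917718799584538 [0.0392407  0.62556335 0.44639599] [-124.48   -1.17]
(array([ 0.54, -0.18,  2.02,  0.01]), np.float64(168.96))
```

View pics/w8.png

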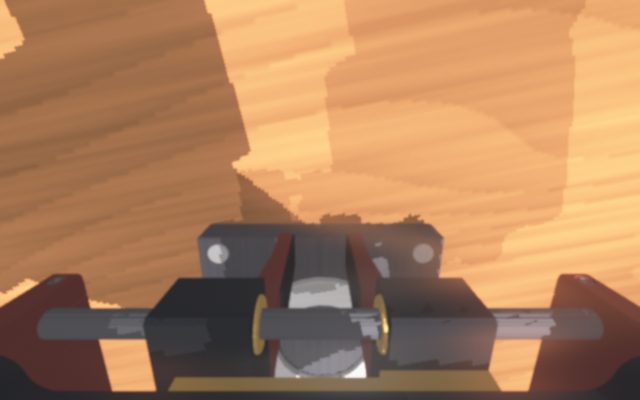

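View pics/s8.png

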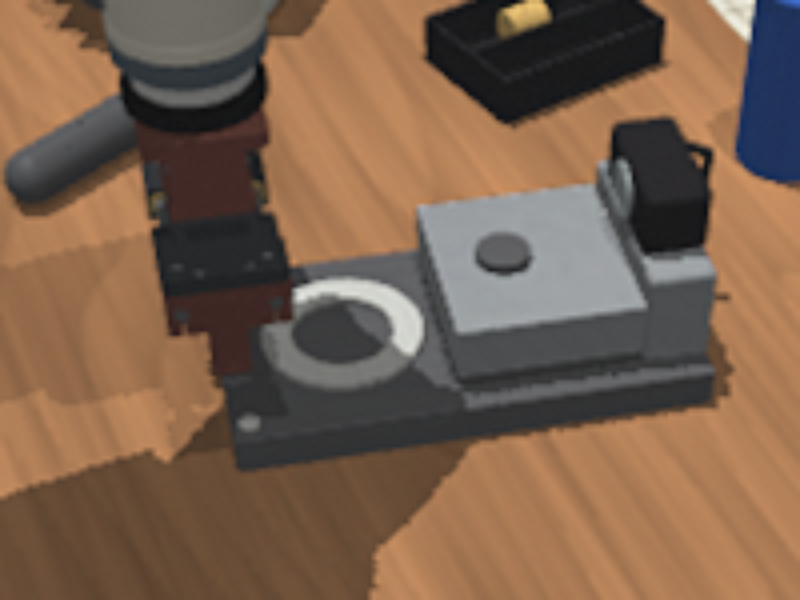

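Request:
{"api": "move_arm", "payload": {"increments": [168, 0, 0, 1.9, 0, 168, 0, 0, 1.9, 0, 168, -3, 0, 1.9, 0, 168, -6, 0, 1.9, 0, 168, -9, 0, 1.9, 0, 168, -12, 0, 1.9, 0, 168, -15, 0, 1.9, 0, 168, -18, 0, 1.9, 0, 168, -21, 0, 1.9, 0, 168, -24, 0, 1.9, 0, 168, -24, 0, 1.9, 0]}}

```text
t: 13.6
ee_pos: [508.0, 170.4, 26.9]
orientation: [-0.302, -3.126, -0.001]
ft_force: [-0.0, 0.4, -0.4]
width: 29.8
```

```bash
python3 - <<'E'
from h import *
o=ctrl.get_obs();print(o["ee_pos"],o["width"],o["ft_force"],ginv(o["ee_pos"]))
d=ctrl.get_image("wrist");cv2.imwrite("pics/w9.png",d["frame"][:,:,::-1])
d=ctrl.get_image("side");cv2.imwrite("pics/s9.png",cv2.resize(d["frame"][40:190,210:410,::-1],None,fx=4,fy=4))
w=gw(-55,-1.3);print(delta((*w,26.8),168.95))
E
```

```text
[508.01040043 170.35326719  26.92849846] 29.844537983835835 [-0.0312092   0.38519938 -0.35634776] [-99.95  -1.02]
(array([-4.51e+01, -3.00e-01,  1.00e-01,  2.00e-02]), np.float64(168.97))
```

View pics/s9.png

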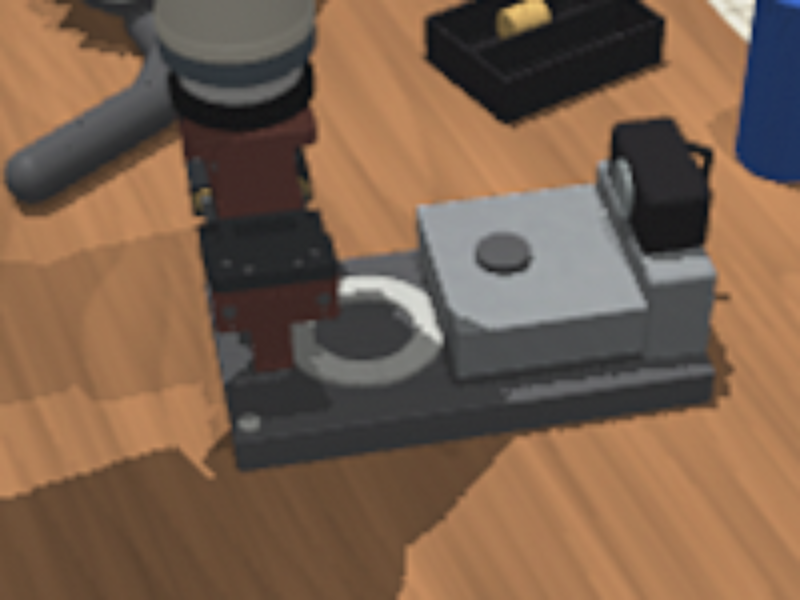

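Request:
{"api": "move_arm", "payload": {"increments": [168, -4, 0, 0, 0, 168, -8, 0, 0, 0, 168, -12, 0, 0, 0, 168, -16, 0, 0, 0, 168, -20, -0.1, 0, 0, 168, -24, -0.1, 0, 0, 168, -28, -0.1, 0, 0, 168, -32, -0.2, 0, 0, 168, -36, -0.2, 0, 0, 168, -40, -0.2, 0, 0, 168, -43, -0.2, 0, 0, 168, -43, -0.2, 0, 0]}}

```text
t: 15.2
ee_pos: [550.5, 161.9, 27.0]
orientation: [-0.302, -3.127, -0.001]
ft_force: [0.2, -0.1, -0.1]
width: 29.6
```

```bash
python3 - <<'E'
from h import *
o=ctrl.get_obs();print(o["ee_pos"],o["width"],o["ft_force"],ginv(o["ee_pos"]))
d=ctrl.get_image("wrist");cv2.imwrite("pics/w10.png",d["frame"][:,:,::-1])
d=ctrl.get_image("side");cv2.imwrite("pics/s10.png",cv2.resize(d["frame"][40:190,210:410,::-1],None,fx=4,fy=4))
E
```

```text
[550.47543993 161.92666381  26.95482473] 29.59112248126679 [ 0.24924008 -0.14433672 -0.07761916] [-56.65  -1.15]
```

View pics/s10.png

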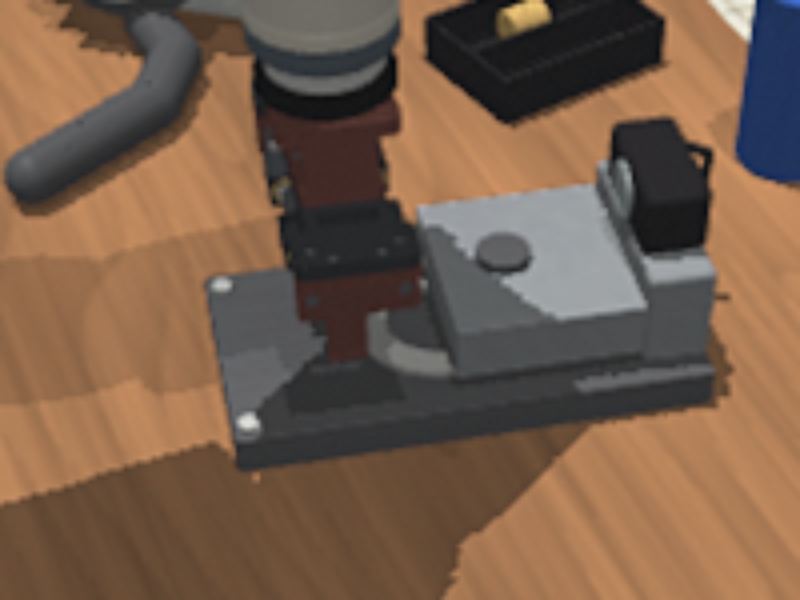

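View pics/w10.png

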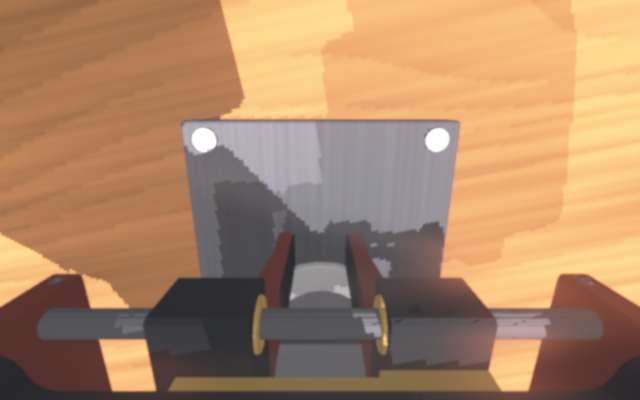

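Request:
{"api": "move_arm", "payload": {"increments": [168, -2, 0, 0, 0, 168, -4, 0, 0, 0]}}

```text
t: 15.55
ee_pos: [554.1, 161.2, 27.0]
orientation: [-0.302, -3.127, -0.001]
ft_force: [-0.6, 0.2, -0.1]
width: 30.2
```

Request:
{"api": "move_arm", "payload": {"increments": [168, -2, 0, 0, 0, 168, -4, 0, 0, 0]}}

```text
t: 15.8
ee_pos: [558.1, 160.4, 27.0]
orientation: [-0.302, -3.126, -0.001]
ft_force: [-2.2, 0.4, -0.1]
width: 30.1
```

Request:
{"api": "move_arm", "payload": {"increments": [168, -1.5, 0, 0, 0, 168, -3, 0, 0, 0]}}

```text
t: 16.05
ee_pos: [561.1, 159.8, 26.9]
orientation: [-0.302, -3.126, -0.001]
ft_force: [-1.0, 1.1, 0.6]
width: 29.9
```

Request:
{"api": "move_arm", "payload": {"increments": [168, -1.5, 0, 0, 0, 168, -1.5, 0, 0, 0]}}

```text
t: 16.3
ee_pos: [562.8, 159.5, 26.9]
orientation: [-0.302, -3.127, -0.001]
ft_force: [-1.2, 0.3, 0.3]
width: 29.9
```

Request:
{"api": "move_arm", "payload": {"increments": [168, -1.5, 0, 0, 0, 168, -1.5, 0, 0, 0]}}

```text
t: 16.55
ee_pos: [564.5, 159.2, 27.0]
orientation: [-0.302, -3.127, -0.001]
ft_force: [0.1, -0.3, -0.1]
width: 30.0
```

Request:
{"api": "move_arm", "payload": {"increments": [168, -1.5, 0, 0, 0, 168, -1.5, 0, 0, 0]}}

```text
t: 16.8
ee_pos: [566.2, 158.9, 27.0]
orientation: [0.302, 3.127, 0.001]
ft_force: [-0.5, -0.6, 0.4]
width: 29.7
```

Request:
{"api": "move_arm", "payload": {"increments": [168, -1.3, 0, 0, 0, 168, -1.3, 0, 0, 0]}}

```text
t: 17.05
ee_pos: [567.6, 158.6, 27.0]
orientation: [0.302, 3.127, 0.002]
ft_force: [-0.8, 0.4, -0.1]
width: 29.7
```

Request:
{"api": "move_arm", "payload": {"increments": [168, -1.3, 0, 0, 0, 168, -1.3, 0, 0, 0]}}

```text
t: 17.3
ee_pos: [569.1, 158.3, 27.0]
orientation: [0.302, 3.126, 0.002]
ft_force: [-1.0, -0.8, -1.1]
width: 29.9
```

Request:
{"api": "move_arm", "payload": {"increments": [168, -1.3, 0, 0, 0, 168, -1.3, 0, 0, 0]}}

```text
t: 17.55
ee_pos: [569.9, 158.1, 26.9]
orientation: [-0.302, -3.127, -0.001]
ft_force: [-2.2, -0.1, 0.5]
width: 30.0
```

Request:
{"api": "move_arm", "payload": {"increments": [168, -1.3, 0, 0, 0, 168, -1.3, 0, 0, 0]}}

```text
t: 17.8
ee_pos: [570.2, 157.8, 26.8]
orientation: [-0.302, -3.125, -0.001]
ft_force: [-5.1, 1.4, 3.2]
width: 30.3
```

A force rise to 5 N with the motion stalling at TCP (570,158) means the ring bears on the stop. I'll push on gently.

Request:
{"api": "move_arm", "payload": {"increments": [168, -2, 0, -0.2, 0, 168, -2, 0, -0.2, 0]}}

```text
t: 18.05
ee_pos: [570.3, 157.6, 26.8]
orientation: [-0.302, -3.121, 0.0]
ft_force: [-7.8, 3.4, 5.1]
width: 30.1
```

```bash
python3 - <<'E'
from h import *
o=ctrl.get_obs();print(o["ee_pos"],o["width"],o["ft_force"],ginv(o["ee_pos"]),o["moment"],o["t"])
E
```

```text
[570.32151707 157.62427342  26.75443311] 30.08108586673308 [-7.77072031  3.4024992   5.10958219] [-36.35  -1.57] [0.56456295 1.37841639 0.06701639] 18.05
```

Request:
{"api": "move_arm", "payload": {"increments": [168, -2.6, 0.2, -0.4, 0, 168, -2.6, 0.2, -0.4, 0]}}

```text
t: 18.3
ee_pos: [570.4, 157.6, 26.8]
orientation: [-0.301, -3.116, 0.001]
ft_force: [-9.7, 3.4, 5.5]
width: 29.9
```

```bash
python3 - <<'E'
from h import *
o=ctrl.get_obs();print(o["ee_pos"],o["width"],o["ft_force"],ginv(o["ee_pos"]),o["moment"],o["t"])
E
```

```text
[570.38681286 157.55677795  26.79406278] 29.866333838381028 [-9.68220689  3.36712064  5.48279634] [-36.27  -1.63] [0.70059161 1.70536117 0.07829939] 18.3
```

Request:
{"api": "move_arm", "payload": {"increments": [168, -3, 0.2, -0.8, 0, 168, -3, 0.2, -0.8, 0]}}

```text
t: 18.55
ee_pos: [570.4, 157.4, 26.9]
orientation: [-0.301, -3.11, 0.003]
ft_force: [-10.4, 3.4, 3.0]
width: 29.9
```

```bash
python3 - <<'E'
from h import *
o=ctrl.get_obs();print(o["ee_pos"],o["width"],o["ft_force"],ginv(o["ee_pos"]),o["moment"],o["t"])
E
```

```text
[570.44711457 157.3769717   26.94322845] 29.87595129529217 [-10.36498395   3.37402177   2.98085509] [-36.18  -1.79] [0.75653903 1.70404094 0.0916022 ] 18.55
```

```bash
python3 - <<'E'
from h import *
d=ctrl.get_image("wrist");cv2.imwrite("pics/w11.png",d["frame"][:,:,::-1])
d=ctrl.get_image("side");cv2.imwrite("pics/s11.png",cv2.resize(d["frame"][40:190,210:410,::-1],None,fx=4,fy=4))
d=ctrl.get_image("scene");cv2.imwrite("pics/c11.png",cv2.resize(d["frame"][60:220,320:520,::-1],None,fx=4,fy=3.75))
o=ctrl.get_obs();print(o["ft_force"],o["t"])
E
```

```text
[-10.27375965   3.55300557   3.97838181] 18.7
```

View pics/s11.png

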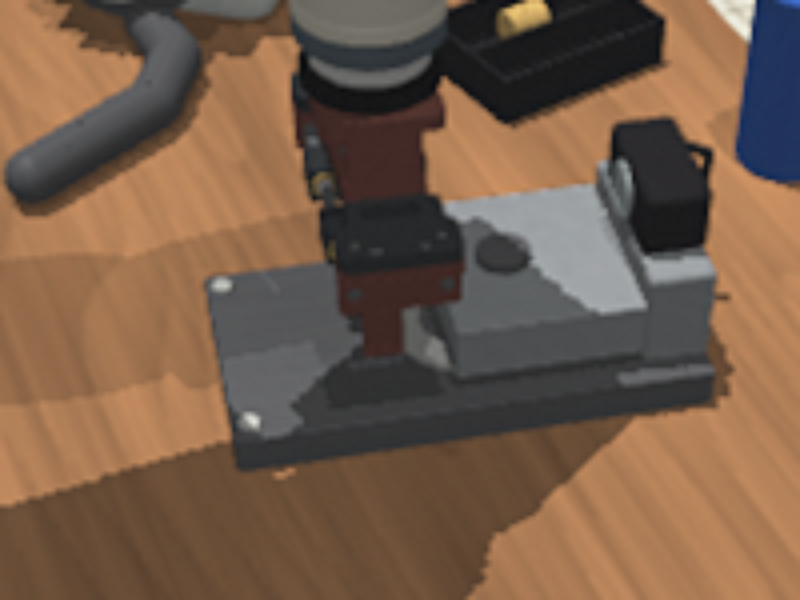

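View pics/c11.png

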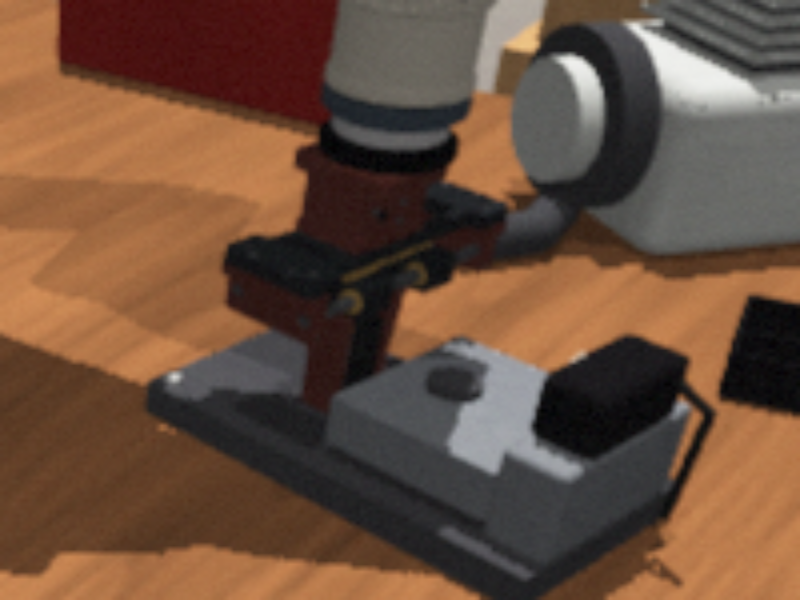

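View pics/w11.png

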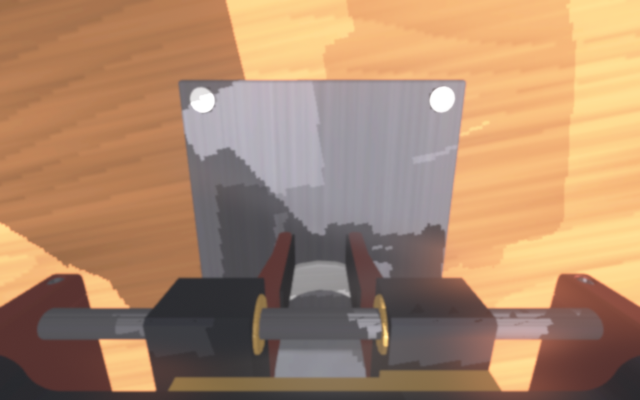

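The pictures show clear space between the fingers and the head's front, so the resistance is the stop. I'll raise the push in small steps.

Request:
{"api": "move_arm", "payload": {"increments": [168, -3.5, 0.2, -0.6, 0, 168, -3.5, 0.2, -0.6, 0]}}

```text
t: 18.95
ee_pos: [570.5, 157.3, 27.0]
orientation: [-0.3, -3.104, 0.004]
ft_force: [-12.1, 5.2, 5.5]
width: 30.1
```

```bash
python3 - <<'E'
from h import *
o=ctrl.get_obs();print(o["ee_pos"],o["width"],o["ft_force"],ginv(o["ee_pos"]),o["moment"],o["t"],R.from_rotvec(o["orientation"]).as_matrix()[:,2])
E
```

```text
[570.52887626 157.28800872  26.95258733] 30.05455940493314 [-12.13318294   5.19096205   5.5471352 ] [-36.08  -1.86] [1.00073503 2.07755184 0.10137995] 18.95 [-2.35747754e-02 -4.76071662e-04 -9.99721963e-01]
```

Request:
{"api": "move_arm", "payload": {"increments": [168, -3, 1.2, -0.8, 0, 168, -4, 1.2, -0.8, 0, 168, -4.5, 1.2, -0.8, 0]}}

```text
t: 19.32
ee_pos: [570.7, 157.5, 26.9]
orientation: [-0.3, -3.095, 0.007]
ft_force: [-15.6, 3.0, 7.3]
width: 30.2
```

```bash
python3 - <<'E'
from h import *
o=ctrl.get_obs();print(o["ee_pos"],o["width"],o["ft_force"],ginv(o["ee_pos"]),o["moment"],o["t"],R.from_rotvec(o["orientation"]).as_matrix()[:,2],EX@o["ft_force"][:2],EY@o["ft_force"][:2])
E
```

```text
[570.65806837 157.47083747  26.92243454] 30.16777307023163 [-15.55379265   2.9838718    7.30177292] [-35.99  -1.66] [0.69330823 2.64230091 0.13129357] 19.325 [-0.03275763 -0.00149282 -0.99946221] -15.837335402107202 -0.052574579330699214
```

Request:
{"api": "move_arm", "payload": {"increments": [168, 2, 0.5, -0.3, 0, 168, 2, 0.5, -0.3, 0, 168, 2, 0.5, -0.3, 0]}}

```text
t: 19.7
ee_pos: [569.5, 158.4, 27.5]
orientation: [-0.3, -3.096, 0.007]
ft_force: [-0.9, 0.0, 0.2]
width: 29.9
```

```bash
python3 - <<'E'
from h import *
o=ctrl.get_obs();print(o["ee_pos"],o["width"],o["ft_force"],ginv(o["ee_pos"]),o["moment"],o["t"],R.from_rotvec(o["orientation"]).as_matrix()[:,2],EX@o["ft_force"][:2],EY@o["ft_force"][:2])
E
```

```text
[569.52089437 158.39529921  27.45657049] 29.913684600894324 [-0.9413662   0.04927371  0.24638863] [-37.28  -0.97] [ 0.04535277  0.09976081 -0.00472539] 19.7 [-0.03151409 -0.00126272 -0.99950251] -0.9333576210324632 -0.13206728093182643
```

Request:
{"api": "move_arm", "payload": {"increments": [168, -1.5, 0.3, -0.6, 0, 168, -2.5, 0.3, -1.2, 0, 168, -3.2, 0.4, -1.8, 0, 168, -3.7, 0.4, -2.1, 0]}}

```text
t: 20.2
ee_pos: [570.4, 157.8, 28.4]
orientation: [-0.3, -3.09, 0.009]
ft_force: [-8.9, 1.8, -0.7]
width: 30.0
```

```bash
python3 - <<'E'
from h import *
o=ctrl.get_obs();print(o["ee_pos"],o["width"],o["ft_force"],ginv(o["ee_pos"]),o["moment"],o["t"],R.from_rotvec(o["orientation"]).as_matrix()[:,2],EX@o["ft_force"][:2],EY@o["ft_force"][:2])
E
```

```text
[570.37401753 157.84434177  28.41935757] 29.98940305397419 [-8.94163131  1.81360311 -0.70490827] [-36.34  -1.35] [ 0.36017375  1.4957826  -0.02293032] 20.2 [-0.03770049 -0.00203458 -0.99928701] -9.123461373869977 0.0661767259144226
```

Request:
{"api": "move_arm", "payload": {"increments": [168, -3, 0.4, -1.2, 0, 168, -3.5, 0.5, -1.3, 0, 168, -3.8, 0.5, -1.4, 0]}}

```text
t: 20.58
ee_pos: [570.5, 157.5, 28.4]
orientation: [-0.3, -3.082, 0.011]
ft_force: [-10.1, 2.1, -0.3]
width: 30.0
```

```bash
cat > st.py <<'E'
from h import *
o=ctrl.get_obs();print(np.round(o["ee_pos"],2),np.round(o["width"],1),"F",np.round(o["ft_force"],1),"g",ginv(o["ee_pos"]),"M",np.round(o["moment"],2),o["t"],"zax",np.round(R.from_rotvec(o["orientation"]).as_matrix()[:,2],3),"Fx,Fy",np.round([EX@o["ft_force"][:2],EY@o["ft_force"][:2]],1))
E
python3 st.py
```

```text
[570.54 157.49  28.43] 30.0 F [-10.1   2.1  -0.3] g [-36.11  -1.66] M [ 0.58  1.78 -0.02] 20.575 zax [-0.045 -0.003 -0.999] Fx,Fy [-10.3   0.1]
```

Request:
{"api": "move_arm", "payload": {"increments": [168, -3.8, 0.4, -1.4, 0, 168, -4.4, 0.6, -1.6, 0, 168, -5, 0.6, -1.9, 0, 168, -5, 0.6, -1.9, 0]}}

```text
t: 21.08
ee_pos: [571.7, 157.1, 28.8]
orientation: [-0.3, -3.074, 0.013]
ft_force: [-9.6, 3.9, -0.8]
width: 29.7
```

```bash
python3 st.py
```

```text
[571.73 157.09  28.76] 29.7 F [-9.6  3.9 -0.8] g [-34.86  -1.82] M [ 0.75  1.78 -0.01] 21.075 zax [-0.053 -0.003 -0.999] Fx,Fy [-10.1   2. ]
```

Request:
{"api": "move_arm", "payload": {"increments": [168, -3.5, 0.8, -1.1, 0, 168, -4.4, 1, -1.3, 0, 168, -5, 1, -1.4, 0, 168, -5, 1, -1.4, 0]}}

```text
t: 21.58
ee_pos: [573.0, 157.1, 28.6]
orientation: [-0.3, -3.066, 0.016]
ft_force: [-9.9, 3.3, -0.8]
width: 29.7
```

```bash
python3 st.py
```

```text
[573.02 157.06  28.58] 29.7 F [-9.9  3.3 -0.8] g [-33.59  -1.61] M [ 0.6   1.72 -0.03] 21.575 zax [-0.062 -0.004 -0.998] Fx,Fy [-10.4   1.3]
```

The stop has yielded, moving about 2.5 mm at 10 N. One small push more will put it mid-range.

Request:
{"api": "move_arm", "payload": {"increments": [168, -3.5, 0.8, -1.1, 0, 168, -4.2, 0.9, -1.2, 0, 168, -4.6, 0.9, -1.3, 0, 168, -4.6, 0.9, -1.3, 0]}}

```text
t: 22.08
ee_pos: [574.0, 156.9, 28.3]
orientation: [-0.299, -3.058, 0.018]
ft_force: [-9.6, 2.2, -0.9]
width: 29.6
```

```bash
python3 st.py
```

```text
[573.97 156.94  28.3 ] 29.6 F [-9.6  2.2 -0.9] g [-32.64  -1.54] M [ 0.56  1.69 -0.01] 22.075 zax [-0.069 -0.005 -0.998] Fx,Fy [-9.9  0.3]
```

Request:
{"api": "move_arm", "payload": {"increments": [168, 1, 0, 0.1, 0, 168, 4, 0, 0.2, 0, 168, 10, 0, 0.4, 0, 168, 25, 0, 0.5, 0, 168, 45, 0, 0, 0, 168, 65, 0, -20, 0, 168, 85, 0, -50, 0, 168, 85, 0, -75, 0, 168, 85, 0, -75, 0, 168, 85, 0, -75, 0]}}

```text
t: 23.32
ee_pos: [495.3, 173.7, 108.3]
orientation: [-0.299, -3.058, 0.018]
ft_force: [-0.5, -0.3, 0.3]
width: 29.9
```

```bash
python3 st.py; python3 - <<'E'
from h import *
o=ctrl.get_obs();d=ctrl.get_image("wrist");cv2.imwrite("pics/w12.png",d["frame"][:,:,::-1]);np.savez("w12.npz",P=campose(d,o))
d=ctrl.get_image("side");cv2.imwrite("pics/side12.png",d["frame"][:,:,::-1]);cv2.imwrite("pics/s12.png",cv2.resize(d["frame"][40:190,210:410,::-1],None,fx=4,fy=4))
E
```

```text
[495.34 173.7  108.29] 29.9 F [-0.5 -0.3  0.3] g [-113.02   -0.17] M [ 0.03 -0.1  -0.03] 23.325 zax [-0.07  -0.005 -0.998] Fx,Fy [-0.5 -0.4]
```

View pics/w12.png

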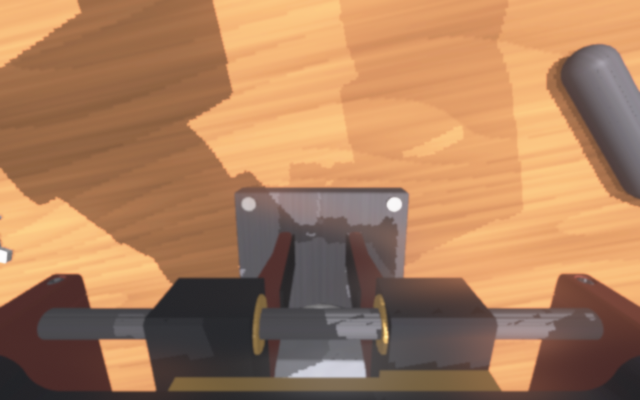

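View pics/s12.png

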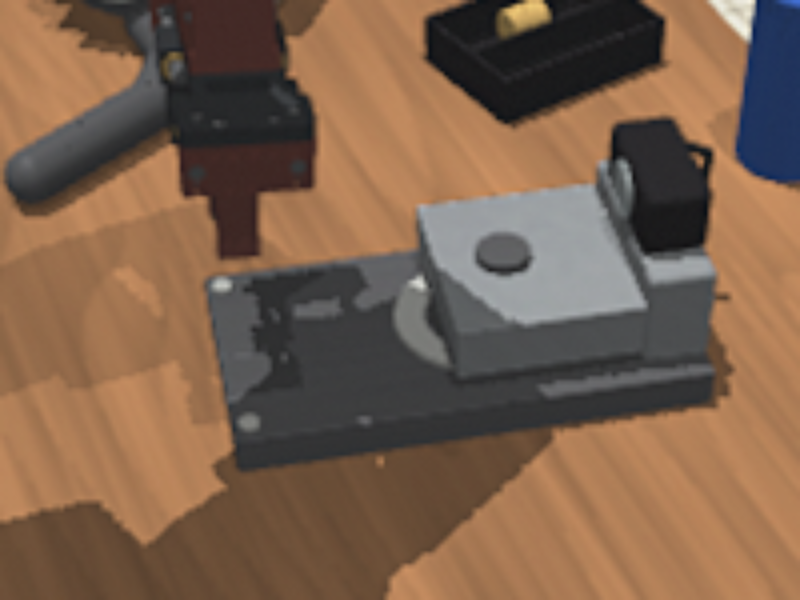

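Request:
{"api": "move_arm", "payload": {"increments": [168, 0, 0, -30, 0, 168, -10, 0, -60, 0, 168, -50, 0, -70, 0, 168, -85, 0, -75, 0, 168, -85, 0, -75, 0, 168, -85, 0, -75, 0]}}

```text
t: 24.18
ee_pos: [582.4, 157.2, 175.3]
orientation: [-0.3, -3.054, 0.02]
ft_force: [0.3, -0.9, -0.2]
width: 30.0
```

```bash
python3 st.py; python3 - <<'E'
from h import *
o=ctrl.get_obs();d=ctrl.get_image("wrist");cv2.imwrite("pics/w13.png",d["frame"][:,:,::-1]);np.savez("w13.npz",P=campose(d,o))
cv2.imwrite("pics/w13z.png",cv2.resize(d["frame"][120:280,230:410,::-1],None,fx=3.7,fy=3.7,interpolation=cv2.INTER_CUBIC))
E
```

```text
[582.38 157.17 175.31] 30.0 F [ 0.3 -0.9 -0.2] g [-24.43   0.29] M [ 0. -0. -0.] 24.175 zax [-0.074 -0.006 -0.997] Fx,Fy [ 0.5 -0.9]
```

View pics/w13.png

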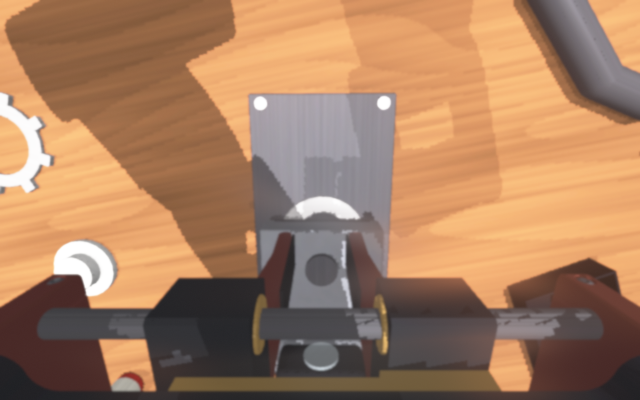

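View pics/w13z.png

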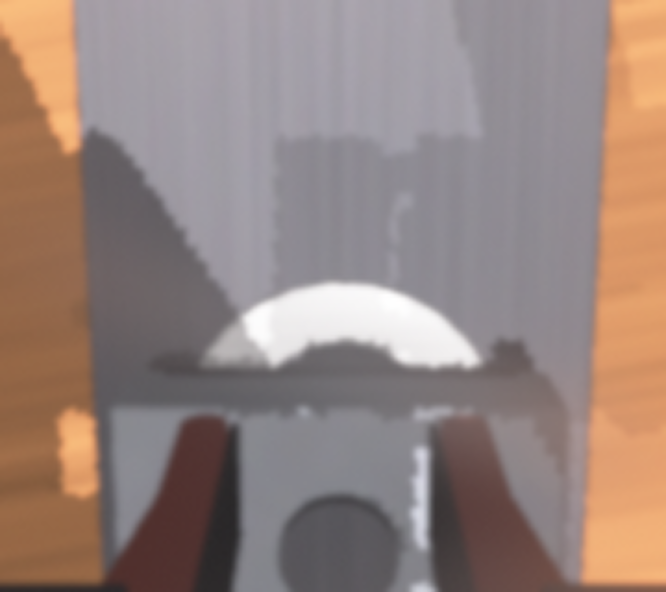

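```bash
python3 - <<'E'
from h import *
from scipy.optimize import least_squares
d=ctrl.get_image("wrist");P=np.load("w13.npz")["P"];im=cv2.imread("pics/w13.png");g=im.min(2).astype(np.float32)
c0=np.array([322.,236.]);pts=[];gb=cv2.GaussianBlur(g,(3,3),0)
for a in np.radians(np.arange(-142,-38,3)):
    rr=np.arange(32,52,.2);xy=(c0+np.outer(rr,[np.cos(a),np.sin(a)])).astype(np.float32)
    v=cv2.remap(gb,xy[:,0][None],xy[:,1][None],cv2.INTER_LINEAR)[0]
    k=np.argmin(v[6:]-v[:-6]);pts.append(xy[k+3])
pr=np.array([onz(d,P,p,31)[:2] for p in pts])
for r in (48,47.2):
    f=least_squares(lambda c:np.linalg.norm(pr-c,axis=1)-r,gw(19,0),loss="soft_l1",f_scale=.5);print(r,"ring c",ginv(f.x),"med res",np.median(np.abs(np.linalg.norm(pr-f.x,axis=1)-r)))
for c in((260,103),(384,103)):
    q=g[c[1]-11:c[1]+11,c[0]-11:c[0]+11]>200;yx=np.argwhere(q).mean(0);u=(yx[1]+c[0]-11,yx[0]+c[1]-11);print("scr",np.round(u,1),ginv(onz(d,P,u,26)))
cv=lambda c:(np.array(c,float)+.5)/3.7-.5+np.array([230,120])
print("head front top mid", ginv(onz(d,P,cv((110,406)),68)),ginv(onz(d,P,cv((568,406)),68)))
print("base edges row150", ginv(onz(d,P,cv((82,160)),25)),ginv(onz(d,P,cv((604,160)),25)))
# side view
s=ctrl.get_image("side");Ps=campose(s);S=[((np.array(p)+.5)/4-.5+np.array([210,40])) for p in [(405,292),(395,305),(393,320),(402,340),(420,357),(440,366)]]
ps=np.array([onz(s,Ps,p,31)[:2] for p in S]);f=least_squares(lambda c:np.linalg.norm(ps-c,axis=1)-48,gw(19,0));print("side ring",ginv(f.x),f.fun.round(1))
Ge=np.array([607.4,153.7]);print("ext gauge origin",ginv(Ge))
E
```

```text
48 ring c [21.61 -0.88] med res 0.17894215360574606
47.2 ring c [20.73 -0.9 ] med res 0.18852167548849508
scr [259.9 102.8] [-121.37  -63.7 ]
scr [383.5 102.4] [-121.38   60.36]
head front top mid [ -1.64 -60.65] [-2.3  57.64]
base edges row150 [-60.88 -75.31] [-60.99  73.02]
side ring [23.21 -6.84] [-0.4  0.6  0.3 -0.6 -0.   0.2]
ext gauge origin [0.79 1.68]
```

```bash
python3 - <<'E'
from h import *
d=ctrl.get_image("scene");f=d["frame"][:,:,::-1];a=cv2.imread("pics/scene0.png")
for n,(x,y,w,h) in {"toothed":(240,203,62,45),"small":(258,270,50,42),"hub":(325,230,46,36)}.items():
    print(n,cv2.absdiff(np.ascontiguousarray(f[y:y+h,x:x+w]),a[y:y+h,x:x+w]).mean())
print(ctrl.get_obs()["t"],ctrl.get_obs()["ft_force"])
cv2.imwrite("pics/scene13.png",f)
E
```

```text
toothed 7.313381123058543
small 5.927936507936508
hub 5.043679549114332
24.375 [-0.87155547  0.50409961 -0.59283083]
```

View pics/scene13.png

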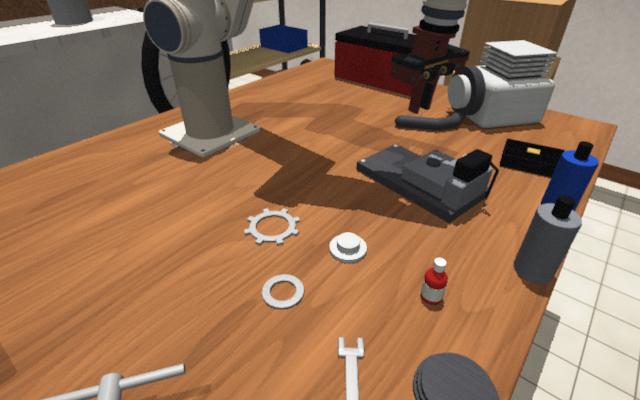

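The bystanders are where they started: toothed ring (272,226), small ring (283,291), hub (348,247). The arm is clear of everything, so I'm handing in.

```bash
python3 -c "
from workcell import ctrl
print(ctrl.close_job())"
```

```text
the job is handed in; nothing more can be done
None
```

The plain ring is under the probe head, released and lying flat, and I estimate the stop moved about 3.5 mm. I handed the job in at about 24 s; no verdict was given.

I pinched the ring by its rim and set it on the gauge's base. I let go, then pushed it in from behind with the two fingers held 30 mm apart.

**Feel of the stop:** The ring met the stop with its centre about 19 mm past the head's front edge. My first pushes stalled at up to about 16 N because the fingers were also pressing down on the ring. With that pressure taken off, the stop slid at about 10 N. The 3.5 mm comes from how far the tool travelled, since the stop itself can't be seen.

**Last checks:**
- **Position:** The wrist camera puts the ring's centre about 23 mm past the head's front edge and less than 1 mm off the mid-line.
- **Flatness:** I judged this only by eye from the pictures; it looked flat.
- **Bystanders and arm:** The other rings and the hub look unmoved in the scene view. The arm hung free about 175 mm above the bench.

**What disagreed:**
- **Side camera:** A rough fit put the ring about 7–8 mm off the mid-line. I discounted it, because I had marked part of the ring's lower edge as its upper one.
- **Camera calibration:** The wrist and fixed cameras differed by 2–3 mm on where the gauge sits.
- **Tool tilt:** The tool leaned about 0.07 rad during the pushing.

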